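# Seat a knife holding block in the engraving bed's corner and hold it there

### The job

Take the long holding block (the one with the full-length spine) off the plywood board, set it flat on the steel engraving bed and press it firmly into the corner, long side flush against the long fence and one end against the short fence. Finish while still holding it and pressing it against both fences at once, so that it can be clamped. Leave the short block, cup, tin and graver where they are.

Things in the scene. Friction and masses are not known exactly. Their poses are not given: they have to be found in the camera images.
- block: the long holding block, bare aluminium, loose, 0.26 to 0.40 kg, flat on the plywood board: base 92 (x) x 46 (y) x 18 mm high; on top, centred, a spine 20 mm wide (y) and 24 mm high along its full length (x); 42 mm high in all. A thin dark wooden knife scale is inlaid in the spine's top. Origin: centre of the underside, z up. Same after a half turn. Can be pinched from above across the spine.
- short_block: the short block, bare aluminium, loose, on the same board, 105 mm or more from the long block, centre to centre, left or right of it: base 52 (x) x 46 (y) x 18 mm high with a round post 22 mm across and 24 mm high on top. Origin: centre of the underside. To be left alone (moved less than 15 mm).
- bed: the engraving bed, fixed on the table: dark steel plate, ground and oiled (friction 0.15 to 0.25, fences too), 200 (x) x 240 (y) x 12 mm thick, turned up to 0.35 rad, left or right of the robot's middle, the board on the other side. Origin: centre of its underside; flat top 12 mm above the table. Two fences stand on it: the long at its far (+x) edge, the short at its left (+y) edge.
- fence_long: the long fence, fixed to the bed: steel bar 14 (x) x 160 (y) x 14 mm high, axes parallel to the bed's. Origin: centre of its underside, on the bed's top. Its working face looks to the bed's -x, 7 mm from the origin.
- fence_short: the short fence, fixed to the bed: steel bar 90 (x) x 14 (y) x 14 mm high, axes parallel to the bed's. Origin: centre of its underside, on the bed's top. Its working face looks to the bed's -y, 7 mm from the origin.
- corner (a point): the point on the bed's top where the working faces of the two fences meet; axes parallel to the bed's. Seen from it the bed's open area lies towards -x and -y. The block seated has its x axis along the bed's y axis and its origin at x = -23 mm, y = -46 mm, z = 0 from here.
- board: the plywood stock board, fixed: 150 (x) x 240 (y) x 10 mm thick, origin at the centre of its underside. The two blocks lie on it.
- cup: orange plastic cup, 68 mm across, 75 mm high, loose on the table beyond the work; origin: centre of its underside. To be left alone.
- tin: small closed steel tin, 60 mm across, 45 mm high, loose on the table beyond the work; origin: centre of its underside. To be left alone.
- graver: hand graver (like a screwdriver), about 150 mm long, lying loose on the table beyond the work, roughly along y. To be left alone.
Things that resemble listed ones, but are neither listed nor needed, are in the scene too. What is shaped like the block but purple or yellow is not meant.

How it is judged:
By the outcome, as a careful person would: the job done as asked, in the order asked, and still so for the second after the job is handed in, while the arm keeps its last pose, push and grip.
It also fails if it takes over 42 s, if anything falls off the work surface, if the arm or the gripper's body presses on something with over 40 N, if the wrist force passes 120 N, or if a joint passes its speed limit or range.

### The arm

A 6-joint arm with a two-finger parallel gripper is mounted at the origin on the work surface. World frame = base frame: x ahead of the robot, y to its left, z up, the work surface at z = 0. Lengths are in m, angles in rad, forces in N, time in s.
With the tool pointing down it reaches from about 0.225 to 0.875 m from the base axis. Payload 3.4 kg.
Tool frame: the origin (TCP) lies at the very end of the fingers, on their centre line; the grasp point (between the pads) lies behind it (manip.grasp_offset is the z of the grasp point in the tool frame, in m); z points along the fingers, y is the line along which they close (so a half turn about z gives the same grasp; the last joint's range is limited). The gripper opens to 85 mm and grips with 20 to 120 N. Pads are 22 mm wide; open, the fingers measure 114 mm over their backs; the gripper's body (76 mm by 85 mm) begins 54 mm behind the grasp point. The pads swing forward as they close: fully open they stand 13 mm farther back than shut.
Start: joints at [-1.42, 0.276, 1.505, -0, 1.361, -0.121], TCP at [0.154, -0.554, 0.231] pointing down, gripper open.
Joint ranges: [-2.89, 2.89], [-0.75, 2.08], [0.22, 2.7], [-1.18, 4.32], [0.11, 2.71], [-2.7, 2.7]. Speed limits (rad/s): [2.57, 2.57, 3.14, 3.14, 3.14, 3.14].

### API

Orientations are given as a unit quaternion [w, x, y, z].
In Python, from rig import manip gives the robot as it stands.
- The arm moves only by the shell command python3 -m pendant 'ROWS' [FORCE]. ROWS is JSON, a list of rows, each an object of numbers: "dx", "dy", "dz": the shift along the tool's x, y, z in m; "rx", "ry", "rz": the turn, a rotation vector about the tool's x, y, z in degrees; "hand": the finger opening in m, from 0 to 0.0854. In form: [{"dx": .., "dy": .., "dz": .., "rx": .., "ry": .., "rz": .., "hand": ..}, ...]. A call has 1 to 12 rows; each row shifts and turns the commanded pose from where the row before left it, along the tool's axes as they then stand; what a row does not reach is not made up. A row lasts 1/12 s, in which the tool goes at most 41.7 mm and 7.16 degrees, less where a joint would pass 70% of its speed; a pose out of reach is approached as far as the arm can. A call is refused whole if a number of a shift passes 0.0417 or a number of a turn 7.16, either way. A call with a gripper value outside its range is refused whole. The fingers move at their own pace and stop on an object; FORCE is the grip in N (left out, the last holds). Time passes only in rows, so rows that do not move let the fingers close. It gives the time, the measured TCP pose, the force, the opening and the grip force at its end, in the units of the state.
- manip.get_state(): the state, without advancing time (a new reading comes with each control period).
- manip.get_image(name): name is "scene" or "side" or "wrist"; returns a dict with "frame" (420x560x3 uint8, red, green, blue), "fx", "fy", "cx", "cy" (pixels), "position" and "attitude" of the camera in the world; the wrist camera has in their place "mount" (4x4, takes a point from camera to tool coordinates, whose origin is the TCP and whose axes are the flange's). Camera axes: x right, y up, looking along -z (the intrinsics and any distortion apply to the point x, -y, -z); pixel columns grow to the right and rows downward; lengths in m; the calibration is good to about 2 mm. The wrist camera is an equidistant fisheye: a pixel r from the principal point sees the ray r / f radians off the axis. A picture is of the moment at which its call begins: read the wrist's pose just before it. There is no depth.
- manip.sign_off(): hands the job in; it is judged then, once.
The state is a dict: "clock": time; "qpos": joint angles; "qd": joint speeds; "effort": joint torques, N m; "position": TCP position; "ee_rot": TCP orientation; "contact_force": force on the tool from outside, world axes, zero at the start; "moment": the same for the moment, N m; "width": finger opening in m; "gripper_force": force on a finger pad.
Only numpy, scipy, OpenCV 4.12 (cv2) and the standard library are available. Lean on these libraries where they do the work, as an engineer would, in place of code of your own. Each camera call takes 0.05 s, during which the arm holds its last target. There are 200 camera calls.

## Working session

There is one attempt and no reset: what is moved stays moved. The work goes in short steps, Python scripts to look and compute and a shell command to move; the robot and the scene stay as the last step left them, time stands still between calls to the robot, and variables do not carry over. Pictures are saved under pics/ and viewed, at most 10 in all, crops included, and the job is handed in when it is done.

```bash
mkdir -p pics
cat > h.py <<'E'
import numpy as np, cv2, pickle
from rig import manip
from scipy.spatial.transform import Rotation as R
def snap(n,f):
    s=manip.get_state(); im=manip.get_image(n)
    cv2.imwrite(f'pics/{f}.png',im['frame'][:,:,::-1]); pickle.dump((s,im),open(f'pics/{f}.pkl','wb')); return s,im
def q2R(q): return R.from_quat([q[1],q[2],q[3],q[0]]).as_matrix()
def rot(a):
    a=np.array(a,float); return a if a.shape==(3,3) else q2R(a)
def ray(f,uv):
    s,im=pickle.load(open(f'pics/{f}.pkl','rb')); x=(uv[0]-im['cx'])/im['fx']; y=(uv[1]-im['cy'])/im['fy']
    if 'mount' in im:
        r=np.hypot(x,y); k=np.sin(r)/r if r>1e-9 else 1
        d=np.array([x*k,-y*k,-np.cos(r)]); M=np.array(im['mount']); Rt=q2R(s['ee_rot'])
        return Rt@M[:3,3]+np.array(s['position']), Rt@M[:3,:3]@d
    d=np.array([x,-y,-1]); d=d/np.linalg.norm(d)
    return np.array(im['position']), rot(im['attitude'])@d
def tri(obs):
    A=np.zeros((3,3));b=np.zeros(3);P=[]
    for f,uv in obs:
        o,d=ray(f,uv);N=np.eye(3)-np.outer(d,d);A+=N;b+=N@o;P.append((o,d))
    p=np.linalg.solve(A,b); return p,[np.linalg.norm((np.eye(3)-np.outer(d,d))@(p-o)) for o,d in P]
def plane(f,uv,z):
    o,d=ray(f,uv); return o+d*(z-o[2])/d[2]
E
python3 - <<'E'
from h import *
a=[]
for n in('scene','side','wrist'):
    s,im=snap(n,n+'0'); a.append(im['frame'][:,:,::-1])
    print(n,{k:(v if k!='frame' else v.shape) for k,v in im.items()})
print(s, manip.grasp_offset)
E
```

```text
scene {'frame': (420, 560, 3), 'fx': 389.3574853523607, 'fy': 389.3574853523607, 'cx': 287.99633743321766, 'cy': 205.99225917006328, 'position': array([1.11983274, 0.29229137, 0.70392302]), 'attitude': array([0.5629184 , 0.21646241, 0.2912931 , 0.74257338])}
side {'frame': (420, 560, 3), 'fx': 406.40649027499427, 'fy': 406.40649027499427, 'cx': 274.5279566545303, 'cy': 214.3621539950688, 'position': array([0.39303831, 0.78511865, 0.57117274]), 'attitude': array([-0.09742673, -0.04460698,  0.43552236,  0.89377767])}
wrist {'frame': (420, 560, 3), 'fx': 325.19226210127806, 'fy': 325.19226210127806, 'cx': 277.4704493919373, 'cy': 204.4332196949919, 'mount': array([[-1.76502307e-04,  9.57011212e-01,  2.90050874e-01,
         7.33059933e-02],
       [ 9.99999907e-01,  2.83066387e-04, -3.25444341e-04,
         1.83524669e-05],
       [-3.93557536e-04,  2.90050789e-01, -9.57011173e-01,
        -1.42155619e-01],
       [ 0.00000000e+00,  0.00000000e+00,  0.00000000e+00,
         1.00000000e+00]])}
{'clock': 0.1, 'qpos': array([-1.42000104e+00,  2.76503890e-01,  1.50596121e+00,  4.32777837e-05,
        1.36070955e+00, -1.20995999e-01]), 'qd': array([ 0.00072625, -0.0028648 , -0.00347906, -0.00011713, -0.00225893,
        0.00082504]), 'effort': array([ 1.15283605e-03, -4.17701161e+01, -2.46405280e+01, -1.24063490e-04,
        5.81098924e-03,  1.12143903e-05]), 'position': array([ 0.15430669, -0.55343975,  0.23056017]), 'ee_rot': array([-7.91227224e-04,  9.90780692e-01,  1.35473221e-01,  9.37200964e-06]), 'contact_force': array([-0.8656275 , -0.4880341 , -0.69072778]), 'moment': array([-0.03982673, -0.04529935, -0.00291476]), 'gripper_force': 0.0, 'width': 0.08533110523418345} -0.0187
```

View pics/scene0.png

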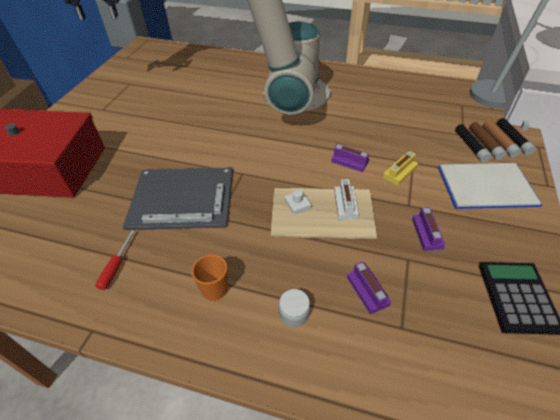

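View pics/side0.png

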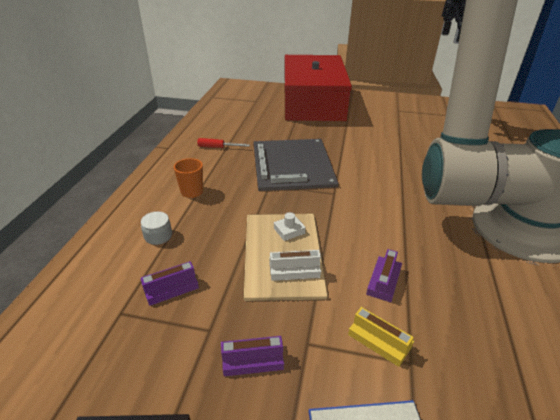

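The scene picture shows candidates for the long block at:
- bare aluminium: (346,200)
- purple: (350,157), (429,229) and (369,287)
- yellow: (401,167)
- short block: (298,202)

The bare aluminium one with the spine is the target; in the side view it is at (295,264). The bed is at scene (180,198) and side (295,163). I'll check this in one close composite crop.

Run:
```python
from h import *
a=cv2.imread('pics/scene0.png');b=cv2.imread('pics/side0.png')
def c(im,x,y,w,h): return cv2.resize(im[y:y+h,x:x+w],(400,300),interpolation=cv2.INTER_CUBIC)
o=np.vstack([np.hstack([c(a,315,170,80,60),c(b,250,235,80,60)]),np.hstack([c(a,124,160,120,90),c(b,240,125,120,90)])])
cv2.imwrite('pics/comp.png',o)
```

```text
(no output)
```

View pics/comp.png

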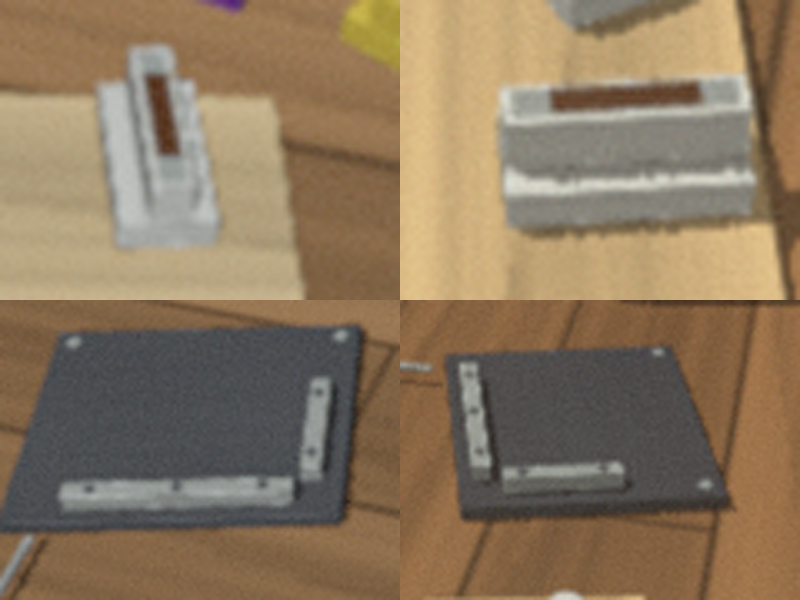

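The crop confirms the target: bare aluminium, full-length spine and brown inlay. The inlay centre is at scene (347.7,193) and side (295,254). The lower half shows both fences with their screw holes, and I'll triangulate all of it.

Run:
```python
from h import *
S=lambda x,y:('scene0',(315+x/5,170+y/5)); D=lambda x,y:('side0',(250+(x-400)/5,235+y/5))
k=.3
S2=lambda x,y:('scene0',(124+x*k,160+(y-300)*k)); D2=lambda x,y:('side0',(240+(x-400)*k,125+(y-300)*k))
P={}
for n,o in dict(inl_far=[S(170.5,155.5),D(551,101)],inl_near=[S(156,74.5),D(698.5,93)],
 L1=[S2(90,487),D2(472,372)],L2=[S2(176,485),D2(476,410)],L3=[S2(262,483),D2(481,450)],
 S1=[S2(319,392),D2(603,468)],S2=[S2(311,452),D2(521,472)],
 scr1=[S2(73,342),D2(658,352)],scr2=[S2(340,336),D2(705,484)],
 c_fl=[S2(60,330),D2(668,347)],c_fr=[S2(362,325),D2(728,505)],c_nr=[S2(345,520),D2(462,515)],c_nl=[S2(0,525),D2(446,355)]).items():
    p,e=tri(o);P[n]=p;print(n,p.round(4),np.round(e,4))
d=P['inl_far']-P['inl_near'];print('blk',(P['inl_far']+P['inl_near'])/2,np.degrees(np.arctan2(d[1],d[0])))
d=P['L3']-P['L1'];print('bed yaw',np.degrees(np.arctan2(-d[0],d[1])));d=P['S2']-P['S1'];print(np.degrees(np.arctan2(d[1],d[0])))
```

```text
inl_far [0.4951 0.2562 0.0545] [0.0001 0.0001]
inl_near [0.4434 0.2402 0.0539] [0.0006 0.0006]
L1 [ 0.6374 -0.1787  0.0279] [0.0013 0.0013]
L2 [ 0.6199 -0.1217  0.0271] [0.0006 0.0006]
L3 [ 0.6022 -0.0648  0.0271] [0.0006 0.0006]
S1 [ 0.5081 -0.0612  0.0267] [0.0003 0.0003]
S2 [ 0.5662 -0.043   0.0267] [0. 0.]
scr1 [ 0.4948 -0.2776  0.0127] [0.0006 0.0006]
scr2 [ 0.4329 -0.0767  0.0133] [0.0006 0.0006]
c_fl [ 0.4869 -0.2929  0.0125] [0.0013 0.0013]
c_fr [ 0.4126 -0.0658  0.007 ] [0.0019 0.0019]
c_nr [ 0.6028 -0.0055  0.007 ] [0.0009 0.0009]
c_nl [ 0.674  -0.2326  0.0115] [0.0011 0.0011]
blk [0.46925519 0.24820584 0.05415808] 17.191223343964605
bed yaw 17.187580440622465
17.40116884158783
```

Measured heights are inlay top about 0.054 (nominal 0.052), fence tops about 0.027 (0.026) and bed about 0.012, so they agree. Bed yaw is about 17.3° and block yaw about 17.2°. I'll go to the bed first for a wrist view.

```bash
python3 -m pendant '[{"dx":0.019,"dy":-0.031},{"dx":0.019,"dy":-0.031},{"dx":0.019,"dy":-0.031},{"dx":0.019,"dy":-0.031},{"dx":0.019,"dy":-0.031},{"dx":0.019,"dy":-0.031},{"dx":0.019,"dy":-0.031},{"dx":0.019,"dy":-0.031},{"dx":0.019,"dy":-0.031},{"dx":0.019,"dy":-0.031},{"dx":0.019,"dy":-0.031},{"dx":0.019,"dy":-0.031}]' && python3 -m pendant '[{"dx":0.0363,"dy":0.0101},{"dx":0.0363,"dy":0.0101},{"dx":0.0363,"dy":0.0101},{"dx":0.0363,"dy":0.0101},{"dx":0.0363,"dy":0.0101},{"dx":0.0363,"dy":0.0101},{},{}]'
python3 - <<'E'
from h import *
s,im=snap('wrist','w1'); print(s['position'],s['ee_rot'],s['qpos'],s['clock'])
E
```

```text
[ 0.15430878 -0.55350954  0.23062367] [-7.03882231e-04  9.90776321e-01  1.35505669e-01 -1.63119742e-05] [-1.41998130e+00  2.76479672e-01  1.50583647e+00 -1.19199961e-05
  1.36068460e+00 -1.21030193e-01] 0.15invalid input
```

View pics/w1.png

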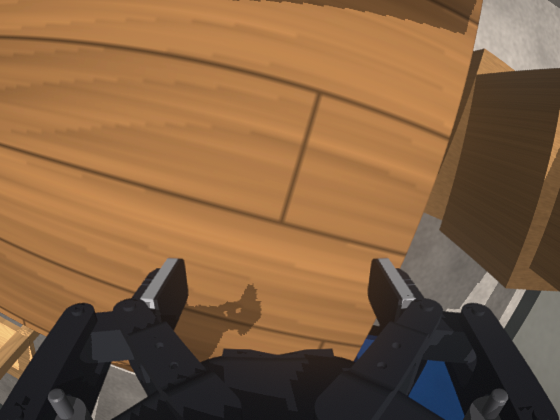

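That picture shows only bare table and the fingers at rows 260 to 420, because the move was refused for its format. I'll try full rows.

```bash
python3 -m pendant '[{"dx":0.019,"dy":-0.031,"dz":0,"rx":0,"ry":0,"rz":0,"hand":0.085},{"dx":0.019,"dy":-0.031,"dz":0,"rx":0,"ry":0,"rz":0,"hand":0.085}]'; ls; python3 -m pendant --help | head
```

```text
clock: 0.37
position: [0.1741, -0.4844, 0.2304]
ee_rot: [-0.0, 0.991, 0.134, 0.0]
contact_force: [0.1, 0.9, 0.1]
width: 0.0851
gripper_force: 0.0
h.py
picsinvalid input: not JSON, or not a number
```

```bash
python3 -m pendant '[{"dx":0.019,"dy":-0.031,"dz":0,"rx":0,"ry":0,"rz":0,"hand":0.085},{"dx":0.019,"dy":-0.031,"dz":0,"rx":0,"ry":0,"rz":0,"hand":0.085},{"dx":0.019,"dy":-0.031,"dz":0,"rx":0,"ry":0,"rz":0,"hand":0.085},{"dx":0.019,"dy":-0.031,"dz":0,"rx":0,"ry":0,"rz":0,"hand":0.085},{"dx":0.019,"dy":-0.031,"dz":0,"rx":0,"ry":0,"rz":0,"hand":0.085},{"dx":0.019,"dy":-0.031,"dz":0,"rx":0,"ry":0,"rz":0,"hand":0.085},{"dx":0.019,"dy":-0.031,"dz":0,"rx":0,"ry":0,"rz":0,"hand":0.085},{"dx":0.019,"dy":-0.031,"dz":0,"rx":0,"ry":0,"rz":0,"hand":0.085},{"dx":0.019,"dy":-0.031,"dz":0,"rx":0,"ry":0,"rz":0,"hand":0.085},{"dx":0.019,"dy":-0.031,"dz":0,"rx":0,"ry":0,"rz":0,"hand":0.085}]'
python3 -m pendant '[{"dx":0.0363,"dy":0.0101,"dz":0,"rx":0,"ry":0,"rz":0,"hand":0.085},{"dx":0.0363,"dy":0.0101,"dz":0,"rx":0,"ry":0,"rz":0,"hand":0.085},{"dx":0.0363,"dy":0.0101,"dz":0,"rx":0,"ry":0,"rz":0,"hand":0.085},{"dx":0,"dy":0,"dz":0,"rx":0,"ry":0,"rz":0,"hand":0.085},{"dx":0,"dy":0,"dz":0,"rx":0,"ry":0,"rz":0,"hand":0.085}]'
python3 - <<'E'
from h import *
s,im=snap('wrist','w2'); print(s['position'],s['ee_rot'],s['qpos'],s['clock'])
for f in['w2']:
  for n,p in dict(L1=[.6374,-.1787,.026],L2=[.6199,-.1217,.026],L3=[.6022,-.0648,.026],S1=[.5081,-.0612,.026],S2=[.5662,-.043,.026]).items():
    M=np.array(im['mount']);T=np.eye(4);T[:3,:3]=q2R(s['ee_rot']);T[:3,3]=s['position']
    c=np.linalg.inv(T@M)@np.r_[p,1];v=np.array([c[0],-c[1],-c[2]]);r=np.arctan2(np.hypot(v[0],v[1]),v[2]);u=v[:2]/np.hypot(*v[:2])*r*im['fx'];print(n,u+[im['cx'],im['cy']])
E
```

```text
clock: 1.2
position: [0.274, -0.1327, 0.2314]
ee_rot: [0.0, 0.991, 0.135, 0.0]
contact_force: [1.0, -0.1, -0.6]
width: 0.0851
gripper_force: 0.0
clock: 1.62
position: [0.3885, -0.1341, 0.2308]
ee_rot: [-0.0, 0.991, 0.137, -0.0]
contact_force: [-1.1, 0.1, -0.2]
width: 0.085
gripper_force: 0.0
[ 0.38848685 -0.13406999  0.23080819] [-3.02301678e-04  9.90612937e-01  1.36695565e-01 -4.89362358e-04] [-5.01903275e-01  2.53473005e-02  1.81662297e+00 -1.02127028e-04
  1.30076858e+00  7.94670520e-01] 1.6167
L1 [377.56695966 -20.85133913]
L2 [324.58456342 -24.93535305]
L3 [269.21221669 -25.05669723]
S1 [241.43301513  52.04515032]
S2 [240.18799529  -0.93481642]
```

View pics/w2.png

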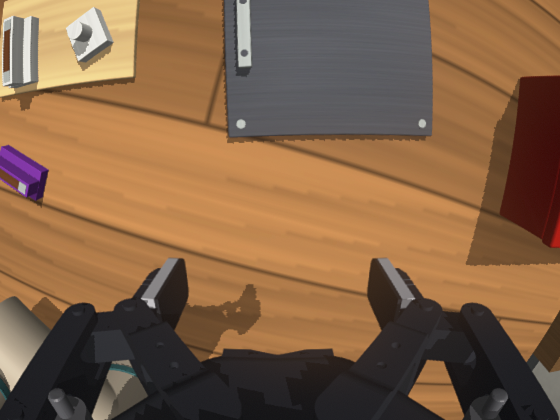

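The wrist view shows the bed. The near short-fence hole is at about (243,52) against a predicted (241,52), so the measurements agree. I'll move 0.11 forward for the whole bed.

```bash
python3 -m pendant '[{"dx":0.0363,"dy":0.0101,"dz":0,"rx":0,"ry":0,"rz":0,"hand":0.085},{"dx":0.0363,"dy":0.0101,"dz":0,"rx":0,"ry":0,"rz":0,"hand":0.085},{"dx":0.0363,"dy":0.0101,"dz":0,"rx":0,"ry":0,"rz":0,"hand":0.085},{"dx":0,"dy":0,"dz":0,"rx":0,"ry":0,"rz":0,"hand":0.085},{"dx":0,"dy":0,"dz":0,"rx":0,"ry":0,"rz":0,"hand":0.085}]'
python3 - <<'E'
from h import *
s,im=snap('wrist','w3'); print(s['position'],s['ee_rot'],s['qpos'],s['clock'])
cv2.imwrite('pics/w3c.png',cv2.resize(im['frame'][0:240,160:480,::-1],(800,600),interpolation=cv2.INTER_CUBIC))
E
```

```text
clock: 2.08
position: [0.5001, -0.1346, 0.2307]
ee_rot: [-0.0, 0.991, 0.135, -0.001]
contact_force: [-0.1, -0.0, 0.1]
width: 0.085
gripper_force: 0.0
[ 0.50005986 -0.13462038  0.23067301] [-3.29817832e-04  9.90782567e-01  1.35458718e-01 -8.54919968e-04] [-3.97176949e-01  1.91148035e-01  1.62242008e+00 -3.09712208e-04
  1.32983237e+00  9.01940577e-01] 2.0833
```

View pics/w3c.png

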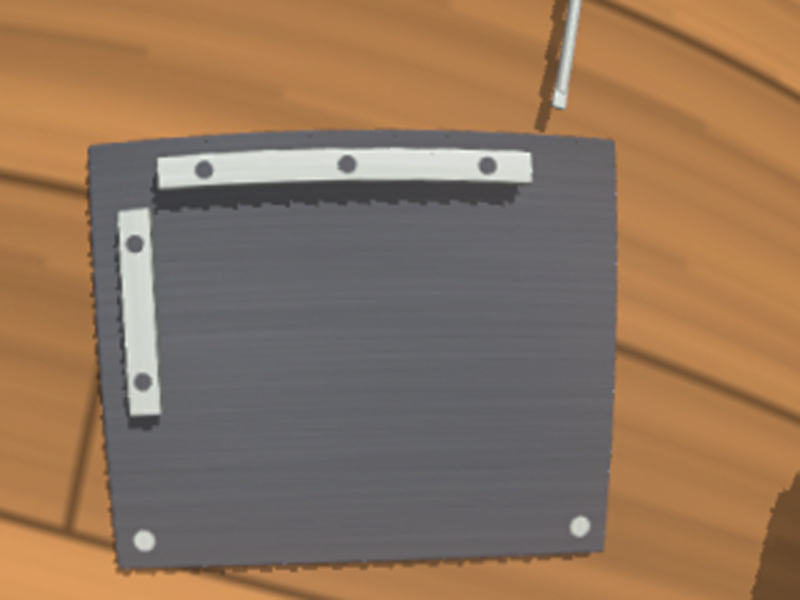

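The bed crop (scale 2.5, offset 160,0) shows:
- long-fence holes at (487,166), (347,164) and (204,170)
- short-fence holes at (134,243) and (142,382)
- bed screws at (144,541) and (580,526)

I'll cross-check these, then move over the block.

```bash
python3 - <<'E'
from h import *
w=lambda x,y:('w3',(160+x/2.5,y/2.5))
k=.3
S2=lambda x,y:('scene0',(124+x*k,160+(y-300)*k)); D2=lambda x,y:('side0',(240+(x-400)*k,125+(y-300)*k))
P={}
for n,o,z in [('L1',[S2(90,487),D2(472,372),w(487,166)],.026),('L2',[S2(176,485),D2(476,410),w(347,164)],.026),('L3',[S2(262,483),D2(481,450),w(204,170)],.026),
 ('S1',[S2(319,392),D2(603,468),w(142,382)],.026),('S2',[S2(311,452),D2(521,472),w(134,243)],.026),('scr1',[S2(73,342),D2(658,352),w(580,526)],.012),('scr2',[S2(340,336),D2(705,484),w(144,541)],.012)]:
    p,e=tri(o);q=plane(*o[2],z);P[n]=q;print(n,p.round(4),np.round(e,4),'wrist',q.round(4))
d=P['L3']-P['L1'];y1=np.arctan2(-d[0],d[1]);d=P['S2']-P['S1'];y2=np.arctan2(d[1],d[0]);d=P['scr2']-P['scr1'];y3=np.arctan2(-d[0],d[1]);print(np.degrees([y1,y2,y3]))
a=(y1+y3)/2;bx=np.array([np.cos(a),np.sin(a)]);by=np.array([-bx[1],bx[0]])
X=np.mean([P[i][:2]@bx for i in('L1','L2','L3')])-.007;Y=np.mean([P[i][:2]@by for i in('S1','S2')])-.007
print('corner',X*bx+Y*by,'seat',(X-.023)*bx+(Y-.046)*by)
E
python3 -m pendant '[{"dx":0.0073,"dy":-0.0377,"dz":0,"rx":0,"ry":0,"rz":0,"hand":0.085},{"dx":0.0073,"dy":-0.0377,"dz":0,"rx":0,"ry":0,"rz":0,"hand":0.085},{"dx":0.0073,"dy":-0.0377,"dz":0,"rx":0,"ry":0,"rz":0,"hand":0.085},{"dx":0.0073,"dy":-0.0377,"dz":0,"rx":0,"ry":0,"rz":0,"hand":0.085},{"dx":0.0073,"dy":-0.0377,"dz":0,"rx":0,"ry":0,"rz":0,"hand":0.085},{"dx":0.0073,"dy":-0.0377,"dz":0,"rx":0,"ry":0,"rz":0,"hand":0.085},{"dx":0.0073,"dy":-0.0377,"dz":0,"rx":0,"ry":0,"rz":0,"hand":0.085},{"dx":0.0073,"dy":-0.0377,"dz":0,"rx":0,"ry":0,"rz":0,"hand":0.085},{"dx":0.0073,"dy":-0.0377,"dz":0,"rx":0,"ry":0,"rz":0,"hand":0.085},{"dx":0.0073,"dy":-0.0377,"dz":0,"rx":0,"ry":0,"rz":0,"hand":0.085},{"dx":0,"dy":0,"dz":0,"rx":0,"ry":0,"rz":0,"hand":0.085},{"dx":0,"dy":0,"dz":0,"rx":0,"ry":0,"rz":0,"hand":0.085}]'
python3 - <<'E'
from h import *
s,im=snap('wrist','w4'); print(s['position'],s['ee_rot'],s['qpos'],s['clock'])
cv2.imwrite('pics/w4c.png',cv2.resize(im['frame'][90:270,160:400,::-1],(800,600),interpolation=cv2.INTER_CUBIC))
E
```

```text
L1 [ 0.6377 -0.1799  0.0274] [0.0018 0.0011 0.0012] wrist [ 0.6388 -0.1812  0.026 ]
L2 [ 0.6202 -0.123   0.0265] [0.0014 0.0005 0.0013] wrist [ 0.6211 -0.124   0.026 ]
L3 [ 0.6023 -0.0661  0.0263] [0.0013 0.0005 0.0011] wrist [ 0.6029 -0.067   0.026 ]
S1 [ 0.5077 -0.063   0.0255] [0.0014 0.0006 0.0011] wrist [ 0.5078 -0.0642  0.026 ]
S2 [ 0.5657 -0.0448  0.0254] [0.0012 0.0009 0.0012] wrist [ 0.5654 -0.046   0.026 ]
scr1 [ 0.4947 -0.2793  0.0121] [0.0015 0.0003 0.0013] wrist [ 0.4951 -0.2807  0.012 ]
scr2 [ 0.432  -0.0787  0.012 ] [0.0016 0.0009 0.0013] wrist [ 0.4316 -0.0799  0.012 ]
[17.4385505  17.43725441 17.54392585]
corner [ 0.58896406 -0.04594569] seat [ 0.58085327 -0.09673166]
clock: 3.13
position: [0.4673, 0.2486, 0.2315]
ee_rot: [0.0, 0.991, 0.137, -0.0]
contact_force: [-0.5, -0.4, -0.3]
width: 0.085
gripper_force: 0.0
[0.46730223 0.24864774 0.23153376] [ 3.70898275e-04  9.90587846e-01  1.36877445e-01 -3.83640984e-04] [ 3.57890393e-01  2.07505753e-01  1.59871535e+00 -5.71589531e-04
  1.33628259e+00  1.65420276e+00] 3.1333
```

View pics/w4c.png

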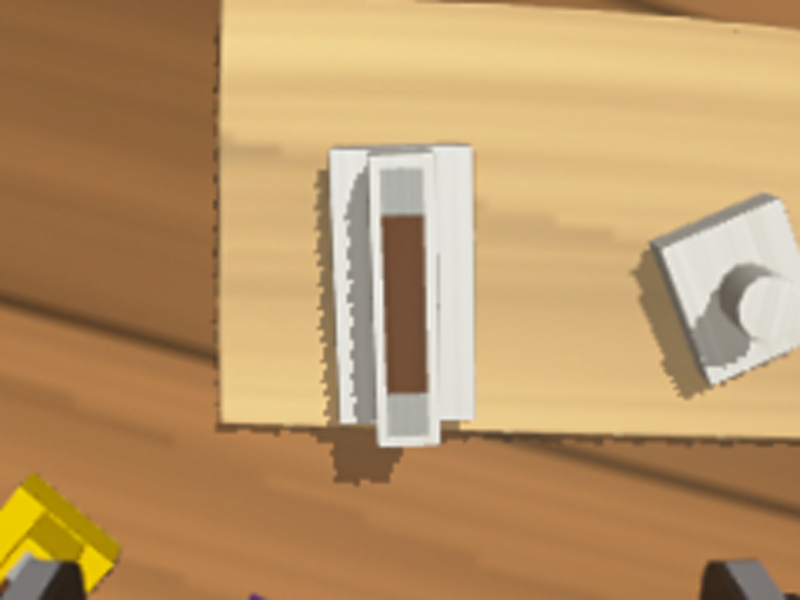

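The wrist crop (scale 3.333, offset 160,90) shows the long bare-aluminium block. The inlay ends are at (403,216) and (407.5,393.5), the spine ends at (403,155) and (409,444), and the short block is clear on the right.

Run:
```python
from h import *
w=lambda x,y:('w4',(160+x/(10/3),90+y/(10/3)))
S=lambda x,y:('scene0',(315+x/5,170+y/5)); D=lambda x,y:('side0',(250+(x-400)/5,235+y/5))
F=w(403,216);N=w(407.5,393.5)
for o in([S(170.5,155.5),D(551,101),F],[S(156,74.5),D(698.5,93),N]): p,e=tri(o);print(p.round(4),np.round(e,4))
a=plane(*F,.052);b=plane(*N,.052);c=plane(*w(403,155),.052);d=plane(*w(409,444),.052)
for p,q in((a,b),(c,d)): print((p+q)/2,np.linalg.norm(p-q),np.degrees(np.arctan2(*(p-q)[1::-1])))
s=manip.get_state();Rt=q2R(s['ee_rot']);print('tool yaw',np.degrees(np.arctan2(Rt[1,0],Rt[0,0])))
t=np.r_[((c+d)/2)[:2],.031];print('shift tool',Rt.T@(t-s['position']))
```

```text
[0.4949 0.2546 0.0536] [0.0017 0.0006 0.002 ]
[0.4427 0.2384 0.053 ] [0.0022 0.0005 0.0024]
[0.46802343 0.24425051 0.052     ] 0.05557771875710278 17.316920194815655
[0.46886421 0.24421836 0.052     ] 0.09066812266476244 17.070004324754542
tool yaw 15.627020555927764
shift tool [0.00038688 0.00316164 0.20050742]
```

```bash
python3 -m pendant '[{"dx":0,"dy":0.0027,"dz":0.035,"rx":0,"ry":0,"rz":-1.6,"hand":0.055},{"dx":0,"dy":0,"dz":0.037,"rx":0,"ry":0,"rz":0,"hand":0.055},{"dx":0,"dy":0,"dz":0.037,"rx":0,"ry":0,"rz":0,"hand":0.055},{"dx":0,"dy":0,"dz":0.035,"rx":0,"ry":0,"rz":0,"hand":0.055},{"dx":0,"dy":0,"dz":0.025,"rx":0,"ry":0,"rz":0,"hand":0.055},{"dx":0,"dy":0,"dz":0.015,"rx":0,"ry":0,"rz":0,"hand":0.055},{"dx":0,"dy":0,"dz":0.01,"rx":0,"ry":0,"rz":0,"hand":0.055},{"dx":0,"dy":0,"dz":0.0,"rx":0,"ry":0,"rz":0,"hand":0.055},{"dx":0,"dy":0,"dz":0,"rx":0,"ry":0,"rz":0,"hand":0.055}]' 80
python3 -c "
from h import *
s,im=snap('wrist','w5');print(s['position'],s['contact_force'],s['width'])"
```

```text
clock: 3.93
position: [0.4703, 0.2446, 0.0377]
ee_rot: [0.0, 0.989, 0.148, 0.0]
contact_force: [0.1, 0.1, -0.0]
width: 0.0548
gripper_force: 0.0
[0.47029941 0.24464121 0.03774199] [ 0.05101851  0.0594923  -0.0407915 ] 0.054849014168643025
```

View pics/w5.png

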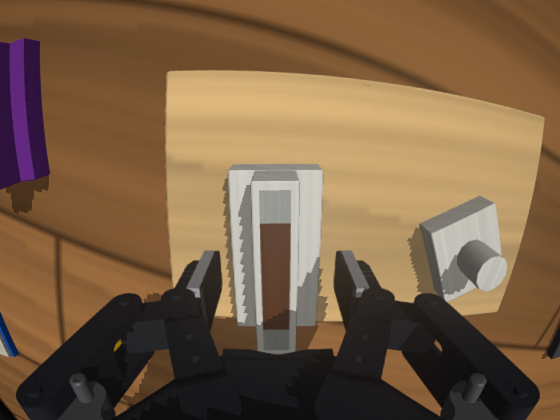

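The fingers straddle the spine (columns 252 to 297) evenly, pads at columns 212 and 345. I'll go down 5 mm and close.

```bash
python3 -m pendant '[{"dx":0,"dy":0,"dz":0.005,"rx":0,"ry":0,"rz":0,"hand":0.055},{"dx":0,"dy":0,"dz":0,"rx":0,"ry":0,"rz":0,"hand":0.01},{"dx":0,"dy":0,"dz":0,"rx":0,"ry":0,"rz":0,"hand":0.01},{"dx":0,"dy":0,"dz":0,"rx":0,"ry":0,"rz":0,"hand":0.01},{"dx":0,"dy":0,"dz":0,"rx":0,"ry":0,"rz":0,"hand":0.01},{"dx":0,"dy":0,"dz":0,"rx":0,"ry":0,"rz":0,"hand":0.01},{"dx":0,"dy":0,"dz":0,"rx":0,"ry":0,"rz":0,"hand":0.01},{"dx":0,"dy":0,"dz":0,"rx":0,"ry":0,"rz":0,"hand":0.01},{"dx":0,"dy":0,"dz":0,"rx":0,"ry":0,"rz":0,"hand":0.01}]' 80
```

```text
clock: 4.73
position: [0.4703, 0.246, 0.033]
ee_rot: [0.0, 0.989, 0.149, 0.0]
contact_force: [-0.3, -0.7, 5.5]
width: 0.0185
gripper_force: 80.1
```

```bash
python3 -m pendant '[{"dx":0,"dy":0,"dz":-0.01,"rx":0,"ry":0,"rz":0,"hand":0.01},{"dx":0,"dy":0,"dz":-0.025,"rx":0,"ry":0,"rz":0,"hand":0.01},{"dx":0,"dy":0,"dz":-0.03,"rx":0,"ry":0,"rz":0,"hand":0.01},{"dx":0,"dy":0,"dz":-0.025,"rx":0,"ry":0,"rz":0,"hand":0.01},{"dx":0,"dy":0,"dz":0,"rx":0,"ry":0,"rz":0,"hand":0.01},{"dx":0,"dy":0,"dz":0,"rx":0,"ry":0,"rz":0,"hand":0.01}]'
python3 -m pendant '[{"dx":0,"dy":0,"dz":0,"rx":0,"ry":0,"rz":-7,"hand":0.01},{"dx":0,"dy":0,"dz":0,"rx":0,"ry":0,"rz":-7,"hand":0.01},{"dx":0,"dy":0,"dz":0,"rx":0,"ry":0,"rz":-7,"hand":0.01},{"dx":0,"dy":0,"dz":0,"rx":0,"ry":0,"rz":-7,"hand":0.01},{"dx":0,"dy":0,"dz":0,"rx":0,"ry":0,"rz":-7,"hand":0.01},{"dx":0,"dy":0,"dz":0,"rx":0,"ry":0,"rz":-7,"hand":0.01},{"dx":0,"dy":0,"dz":0,"rx":0,"ry":0,"rz":-7,"hand":0.01},{"dx":0,"dy":0,"dz":0,"rx":0,"ry":0,"rz":-7,"hand":0.01},{"dx":0,"dy":0,"dz":0,"rx":0,"ry":0,"rz":-7,"hand":0.01},{"dx":0,"dy":0,"dz":0,"rx":0,"ry":0,"rz":-7,"hand":0.01},{"dx":0,"dy":0,"dz":0,"rx":0,"ry":0,"rz":-7,"hand":0.01},{"dx":0,"dy":0,"dz":0,"rx":0,"ry":0,"rz":-7,"hand":0.01}]'
python3 -c "
from h import *
s=manip.get_state();Rt=q2R(s['ee_rot']);print('tool yaw',np.degrees(np.arctan2(Rt[1,0],Rt[0,0])),s['qpos'],s['contact_force'],s['moment'],s['width'],s['gripper_force'])"
```

```text
clock: 5.23
position: [0.4707, 0.2463, 0.1235]
ee_rot: [-0.0, 0.989, 0.149, 0.002]
contact_force: [-0.0, -0.2, -3.1]
width: 0.0182
gripper_force: 79.0
clock: 6.23
position: [0.4682, 0.2453, 0.1199]
ee_rot: [-0.001, 0.633, 0.775, -0.002]
contact_force: [0.1, 0.5, -3.2]
width: 0.0183
gripper_force: 78.9
tool yaw 101.52078308375486 [ 3.50861692e-01  2.97952047e-01  1.77127697e+00 -5.88299547e-05
  1.07747210e+00  1.49816138e-01] [ 0.1372764   0.51045585 -3.22575974] [-0.02952555  0.00714757  0.01231912] 0.018304087178147996 78.91307473182678
```

```bash
python3 -m pendant '[{"dx":0,"dy":0,"dz":0,"rx":0,"ry":0,"rz":-6.2,"hand":0.01},{"dx":-0.0371,"dy":-0.0007,"dz":0,"rx":0,"ry":0,"rz":0,"hand":0.01},{"dx":-0.0371,"dy":-0.0007,"dz":0,"rx":0,"ry":0,"rz":0,"hand":0.01},{"dx":-0.0371,"dy":-0.0007,"dz":0,"rx":0,"ry":0,"rz":0,"hand":0.01},{"dx":-0.0371,"dy":-0.0007,"dz":0,"rx":0,"ry":0,"rz":0,"hand":0.01},{"dx":-0.0371,"dy":-0.0007,"dz":0,"rx":0,"ry":0,"rz":0,"hand":0.01},{"dx":-0.0371,"dy":-0.0007,"dz":0,"rx":0,"ry":0,"rz":0,"hand":0.01},{"dx":-0.0371,"dy":-0.0007,"dz":0,"rx":0,"ry":0,"rz":0,"hand":0.01},{"dx":-0.0371,"dy":-0.0007,"dz":0,"rx":0,"ry":0,"rz":0,"hand":0.01},{"dx":-0.0371,"dy":-0.0007,"dz":0,"rx":0,"ry":0,"rz":0,"hand":0.01},{"dx":-0.0371,"dy":-0.0007,"dz":0,"rx":0,"ry":0,"rz":0,"hand":0.01},{"dx":0,"dy":0,"dz":0,"rx":0,"ry":0,"rz":0,"hand":0.01}]'
python3 -m pendant '[{"dx":0,"dy":0,"dz":0,"rx":0,"ry":0,"rz":0,"hand":0.01},{"dx":0,"dy":0,"dz":0,"rx":0,"ry":0,"rz":0,"hand":0.01}]'
python3 - <<'E'
from h import *
s,im=snap('wrist','w6');Rt=q2R(s['ee_rot']);print('tool yaw',np.degrees(np.arctan2(Rt[1,0],Rt[0,0])),'tilt z',Rt[:,2],s['position'],s['qpos'],s['contact_force'])
t=np.array([.5726,-.1107,s['position'][2]]);print(Rt.T@(t-s['position']))
E
```

```text
clock: 7.23
position: [0.5758, -0.1173, 0.1201]
ee_rot: [0.001, 0.594, 0.804, -0.002]
contact_force: [1.3, 0.2, -2.6]
width: 0.018
gripper_force: 78.9
clock: 7.4
position: [0.5724, -0.1098, 0.1202]
ee_rot: [-0.002, 0.593, 0.805, -0.001]
contact_force: [0.0, -0.2, -2.9]
width: 0.018
gripper_force: 78.9
tool yaw 107.31001642748825 tilt z [-0.00466749  0.00207352 -0.99998696] [ 0.5723899  -0.10976195  0.12015953] [-3.09170134e-01  3.71374973e-01  1.65330030e+00  6.16047212e-04
  1.12199457e+00 -6.11562084e-01] [ 0.01715922 -0.15559171 -2.86191346]
[-9.58070347e-04 -7.85308677e-05 -2.92572070e-06]
```

View pics/w6.png

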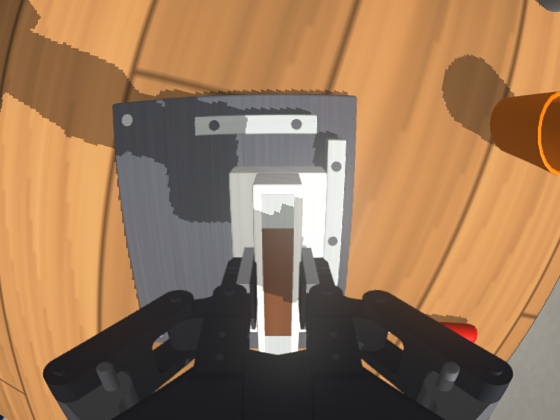

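The block is held parallel to the fences, with the short fence above it in the image (row 125) and the long fence to the right (column 337). Now I'll go down.

```bash
python3 -m pendant '[{"dx":0,"dy":0,"dz":0.02,"rx":0,"ry":0,"rz":0,"hand":0.01},{"dx":0,"dy":0,"dz":0.025,"rx":0,"ry":0,"rz":0,"hand":0.01},{"dx":0,"dy":0,"dz":0.02,"rx":0,"ry":0,"rz":0,"hand":0.01},{"dx":0,"dy":0,"dz":0.01,"rx":0,"ry":0,"rz":0,"hand":0.01},{"dx":0,"dy":0,"dz":0.005,"rx":0,"ry":0,"rz":0,"hand":0.01},{"dx":0,"dy":0,"dz":0,"rx":0,"ry":0,"rz":0,"hand":0.01},{"dx":0,"dy":0,"dz":0,"rx":0,"ry":0,"rz":0,"hand":0.01}]'
python3 -m pendant '[{"dx":0,"dy":0,"dz":0.0015,"rx":0,"ry":0,"rz":0,"hand":0.01},{"dx":0,"dy":0,"dz":0.0015,"rx":0,"ry":0,"rz":0,"hand":0.01},{"dx":0,"dy":0,"dz":0,"rx":0,"ry":0,"rz":0,"hand":0.01}]'
```

```text
clock: 8.03
position: [0.5746, -0.1099, 0.0429]
ee_rot: [0.0, 0.592, 0.806, 0.0]
contact_force: [0.2, -0.2, -2.4]
width: 0.0184
gripper_force: 78.9
clock: 8.28
position: [0.5745, -0.1104, 0.0399]
ee_rot: [0.001, 0.592, 0.806, 0.0]
contact_force: [-0.6, 0.3, -2.9]
width: 0.0184
gripper_force: 78.9
```

```bash
python3 -m pendant '[{"dx":0,"dy":0,"dz":0.0015,"rx":0,"ry":0,"rz":0,"hand":0.01},{"dx":0,"dy":0,"dz":0.0015,"rx":0,"ry":0,"rz":0,"hand":0.01},{"dx":0,"dy":0,"dz":0,"rx":0,"ry":0,"rz":0,"hand":0.01}]'
python3 -m pendant '[{"dx":0,"dy":0,"dz":0.001,"rx":0,"ry":0,"rz":0,"hand":0.01},{"dx":0,"dy":0,"dz":0.0005,"rx":0,"ry":0,"rz":0,"hand":0.01},{"dx":0,"dy":0,"dz":0,"rx":0,"ry":0,"rz":0,"hand":0.01}]'
```

```text
clock: 8.53
position: [0.5739, -0.1103, 0.0361]
ee_rot: [-0.0, 0.592, 0.806, -0.0]
contact_force: [0.2, 0.6, -2.6]
width: 0.0182
gripper_force: 78.9
clock: 8.78
position: [0.5742, -0.1104, 0.0351]
ee_rot: [0.0, 0.592, 0.806, -0.0]
contact_force: [-0.5, 0.0, -0.7]
width: 0.0183
gripper_force: 79.2
```

```bash
python3 -m pendant '[{"dx":0,"dy":0,"dz":0.0005,"rx":0,"ry":0,"rz":0,"hand":0.01},{"dx":0,"dy":0.003,"dz":0,"rx":0,"ry":0,"rz":0,"hand":0.01},{"dx":0,"dy":0.003,"dz":0,"rx":0,"ry":0,"rz":0,"hand":0.01},{"dx":0,"dy":0,"dz":0,"rx":0,"ry":0,"rz":0,"hand":0.01},{"dx":0,"dy":0,"dz":0,"rx":0,"ry":0,"rz":0,"hand":0.01}]'
python3 -m pendant '[{"dx":0,"dy":0.002,"dz":0,"rx":0,"ry":0,"rz":0,"hand":0.01},{"dx":0,"dy":0.001,"dz":0,"rx":0,"ry":0,"rz":0,"hand":0.01},{"dx":0,"dy":0,"dz":0,"rx":0,"ry":0,"rz":0,"hand":0.01}]'
```

```text
clock: 9.2
position: [0.5806, -0.1087, 0.0351]
ee_rot: [0.001, 0.592, 0.806, 0.0]
contact_force: [-1.5, 0.3, 5.5]
width: 0.0186
gripper_force: 80.1
clock: 9.45
position: [0.5831, -0.1078, 0.0351]
ee_rot: [0.0, 0.592, 0.806, -0.0]
contact_force: [-1.5, -0.5, 6.7]
width: 0.0184
gripper_force: 80.1
```

```bash
python3 -m pendant '[{"dx":0,"dy":0.001,"dz":0,"rx":0,"ry":0,"rz":0,"hand":0.01},{"dx":0,"dy":0.0005,"dz":0,"rx":0,"ry":0,"rz":0,"hand":0.01},{"dx":0,"dy":0,"dz":0,"rx":0,"ry":0,"rz":0,"hand":0.01}]'
python3 -m pendant '[{"dx":0,"dy":0.001,"dz":0,"rx":0,"ry":0,"rz":0,"hand":0.01},{"dx":0,"dy":0.0005,"dz":0,"rx":0,"ry":0,"rz":0,"hand":0.01},{"dx":0,"dy":0,"dz":0,"rx":0,"ry":0,"rz":0,"hand":0.01}]'
```

```text
clock: 9.7
position: [0.5844, -0.1075, 0.035]
ee_rot: [0.0, 0.592, 0.806, -0.0]
contact_force: [-1.8, -0.7, 4.9]
width: 0.0185
gripper_force: 80.1
clock: 9.95
position: [0.5854, -0.1071, 0.035]
ee_rot: [0.0, 0.592, 0.806, -0.0]
contact_force: [-3.5, -1.6, 8.3]
width: 0.0183
gripper_force: 80.2
```

```bash
python3 -m pendant '[{"dx":0,"dy":0.0007,"dz":0,"rx":0,"ry":0,"rz":0,"hand":0.01},{"dx":0,"dy":0,"dz":0,"rx":0,"ry":0,"rz":0,"hand":0.01}]'; python3 -c "
from h import *
s=manip.get_state();Rt=q2R(s['ee_rot']);print(Rt.T@s['contact_force'],Rt.T@s['moment'],np.degrees(np.arctan2(Rt[1,0],Rt[0,0])))"
```

```text
clock: 10.12
position: [0.5854, -0.1071, 0.035]
ee_rot: [-0.0, 0.592, 0.806, -0.001]
contact_force: [-5.8, -1.9, 8.0]
width: 0.0184
gripper_force: 80.4
[-0.05586831 -6.09525681 -7.99094608] [ 0.79165011 -0.01987084 -0.02078476] 107.41888312901253
```

```bash
python3 -m pendant '[{"dx":0.003,"dy":0,"dz":0,"rx":0,"ry":0,"rz":0,"hand":0.01},{"dx":0.003,"dy":0,"dz":0,"rx":0,"ry":0,"rz":0,"hand":0.01},{"dx":0.002,"dy":0,"dz":0,"rx":0,"ry":0,"rz":0,"hand":0.01},{"dx":0,"dy":0,"dz":0,"rx":0,"ry":0,"rz":0,"hand":0.01},{"dx":0,"dy":0,"dz":0,"rx":0,"ry":0,"rz":0,"hand":0.01}]'
python3 -m pendant '[{"dx":0.001,"dy":0,"dz":0,"rx":0,"ry":0,"rz":0,"hand":0.01},{"dx":0.001,"dy":0,"dz":0,"rx":0,"ry":0,"rz":0,"hand":0.01},{"dx":0,"dy":0,"dz":0,"rx":0,"ry":0,"rz":0,"hand":0.01}]'; python3 -c "
from h import *
s=manip.get_state();Rt=q2R(s['ee_rot']);print(Rt.T@s['contact_force'],Rt.T@s['moment'],np.degrees(np.arctan2(Rt[1,0],Rt[0,0])))"
```

```text
clock: 10.53
position: [0.5833, -0.1005, 0.035]
ee_rot: [0.001, 0.592, 0.806, -0.001]
contact_force: [-4.2, -5.0, 6.9]
width: 0.0184
gripper_force: 80.2
clock: 10.78
position: [0.5829, -0.0989, 0.0351]
ee_rot: [0.001, 0.592, 0.806, -0.002]
contact_force: [-4.1, -6.2, 7.2]
width: 0.0181
gripper_force: 80.1
[-4.72024732 -5.74471543 -7.16667072] [ 0.9595174  -0.48129031  0.04571608] 107.44683368584701
```

```bash
for i in 1; do python3 -m pendant '[{"dx":0.001,"dy":0,"dz":0,"rx":0,"ry":0,"rz":0,"hand":0.01},{"dx":0,"dy":0,"dz":0,"rx":0,"ry":0,"rz":0,"hand":0.01}]'; done
python3 -m pendant '[{"dx":0.001,"dy":0,"dz":0,"rx":0,"ry":0,"rz":0,"hand":0.01},{"dx":0,"dy":0,"dz":0,"rx":0,"ry":0,"rz":0,"hand":0.01}]'
python3 -m pendant '[{"dx":0.001,"dy":0,"dz":0,"rx":0,"ry":0,"rz":0,"hand":0.01},{"dx":0,"dy":0,"dz":0,"rx":0,"ry":0,"rz":0,"hand":0.01}]'; python3 -c "
from h import *
s=manip.get_state();Rt=q2R(s['ee_rot']);print(Rt.T@s['contact_force'],Rt.T@s['moment'],np.degrees(np.arctan2(Rt[1,0],Rt[0,0])))"
```

```text
clock: 10.95
position: [0.5826, -0.098, 0.035]
ee_rot: [0.001, 0.592, 0.806, -0.002]
contact_force: [-4.1, -5.8, 7.2]
width: 0.0183
gripper_force: 80.1
clock: 11.12
position: [0.5823, -0.0971, 0.035]
ee_rot: [0.001, 0.592, 0.806, -0.002]
contact_force: [-3.2, -5.7, 7.0]
width: 0.0184
gripper_force: 80.1
clock: 11.28
position: [0.582, -0.0962, 0.035]
ee_rot: [0.001, 0.592, 0.806, -0.002]
contact_force: [-3.2, -5.3, 6.6]
width: 0.0182
gripper_force: 80.1
[-4.10631667 -4.64618432 -6.54008272] [ 0.95727734 -0.53140251 -0.02022508] 107.44495986592432
```

```bash
python3 -m pendant '[{"dx":0.001,"dy":0.0002,"dz":0,"rx":0,"ry":0,"rz":0,"hand":0.01},{"dx":0,"dy":0,"dz":0,"rx":0,"ry":0,"rz":0,"hand":0.01}]'
python3 -m pendant '[{"dx":0.001,"dy":0.0002,"dz":0,"rx":0,"ry":0,"rz":0,"hand":0.01},{"dx":0,"dy":0,"dz":0,"rx":0,"ry":0,"rz":0,"hand":0.01}]'
python3 -m pendant '[{"dx":0.001,"dy":0.0002,"dz":0,"rx":0,"ry":0,"rz":0,"hand":0.01},{"dx":0,"dy":0,"dz":0,"rx":0,"ry":0,"rz":0,"hand":0.01}]'; python3 -c "
from h import *
s=manip.get_state();Rt=q2R(s['ee_rot']);print(Rt.T@s['contact_force'],Rt.T@s['moment'],np.degrees(np.arctan2(Rt[1,0],Rt[0,0])))"
```

```text
clock: 11.45
position: [0.5818, -0.0952, 0.0351]
ee_rot: [0.001, 0.592, 0.806, -0.002]
contact_force: [-4.7, -7.4, 6.3]
width: 0.0186
gripper_force: 80.2
clock: 11.62
position: [0.5816, -0.0947, 0.0351]
ee_rot: [0.001, 0.592, 0.806, -0.002]
contact_force: [-4.1, -8.2, 5.9]
width: 0.018
gripper_force: 80.2
clock: 11.78
position: [0.5816, -0.0947, 0.0351]
ee_rot: [0.002, 0.591, 0.806, -0.003]
contact_force: [-5.5, -10.7, 6.1]
width: 0.0181
gripper_force: 80.1
[-8.54442261 -8.47883599 -6.01433364] [ 1.35066856 -1.17204198  0.09609956] 107.49830149351916
```

```bash
python3 -m pendant '[{"dx":0,"dy":0,"dz":0.001,"rx":0,"ry":0,"rz":0,"hand":0.01},{"dx":0.001,"dy":0.001,"dz":0,"rx":0,"ry":0,"rz":0,"hand":0.01},{"dx":0.0005,"dy":0.0007,"dz":0,"rx":0,"ry":0,"rz":0,"hand":0.01},{"dx":0,"dy":0,"dz":0,"rx":0,"ry":0,"rz":0,"hand":0.01},{"dx":0,"dy":0,"dz":0,"rx":0,"ry":0,"rz":0,"hand":0.01}]'; python3 -c "
from h import *
s=manip.get_state();Rt=q2R(s['ee_rot']);print(Rt.T@s['contact_force'],Rt.T@s['moment'],np.degrees(np.arctan2(Rt[1,0],Rt[0,0])),Rt[:,2])"
```

```text
clock: 12.2
position: [0.5817, -0.0947, 0.0351]
ee_rot: [0.002, 0.591, 0.807, -0.005]
contact_force: [-9.6, -16.3, 13.1]
width: 0.0183
gripper_force: 81.1
[-12.772328   -14.13911805 -12.92663708] [ 2.19702872 -1.64182331  0.1392458 ] 107.55382367051602 [-0.00267875 -0.00954568 -0.99995085]
```

Both fences are pressed at about 13 N with 13 N down, but the tool shows about 0.5° of compliance tilt. I'll compensate for it.

```bash
python3 -m pendant '[{"dx":0,"dy":0,"dz":0,"rx":-0.2,"ry":0.3,"rz":0,"hand":0.01},{"dx":0,"dy":0,"dz":0,"rx":-0.1,"ry":0.15,"rz":0,"hand":0.01},{"dx":0,"dy":0,"dz":0,"rx":0,"ry":0,"rz":0,"hand":0.01},{"dx":0,"dy":0,"dz":0,"rx":0,"ry":0,"rz":0,"hand":0.01}]'; python3 -c "
from h import *
s=manip.get_state();Rt=q2R(s['ee_rot']);print(Rt.T@s['contact_force'],Rt.T@s['moment'],np.degrees(np.arctan2(Rt[1,0],Rt[0,0])),Rt[:,2])
snap('wrist','w7')
a=snap('side','side1')[1]['frame'];b=snap('scene','scene1')[1]['frame']
f=lambda im,x,y:cv2.resize(im[y:y+90,x:x+120,::-1],(400,300),interpolation=cv2.INTER_CUBIC)
w=cv2.resize(cv2.imread('pics/w7.png'),(400,300))
d=cv2.resize(a[...,::-1],(400,300))
cv2.imwrite('pics/comp2.png',np.vstack([np.hstack([f(b,140,160),f(a,240,120)]),np.hstack([w,d])]))"
```

```text
clock: 12.53
position: [0.5816, -0.0947, 0.035]
ee_rot: [0.0, 0.591, 0.807, -0.0]
contact_force: [-8.7, -13.8, 13.2]
width: 0.018
gripper_force: 81.1
[-10.54136169 -12.4231962  -13.18184485] [ 2.37724315 -1.8708997   0.15067796] 107.54775134985132 [-3.84116240e-05 -3.16991773e-04 -9.99999949e-01]
```

View pics/comp2.png

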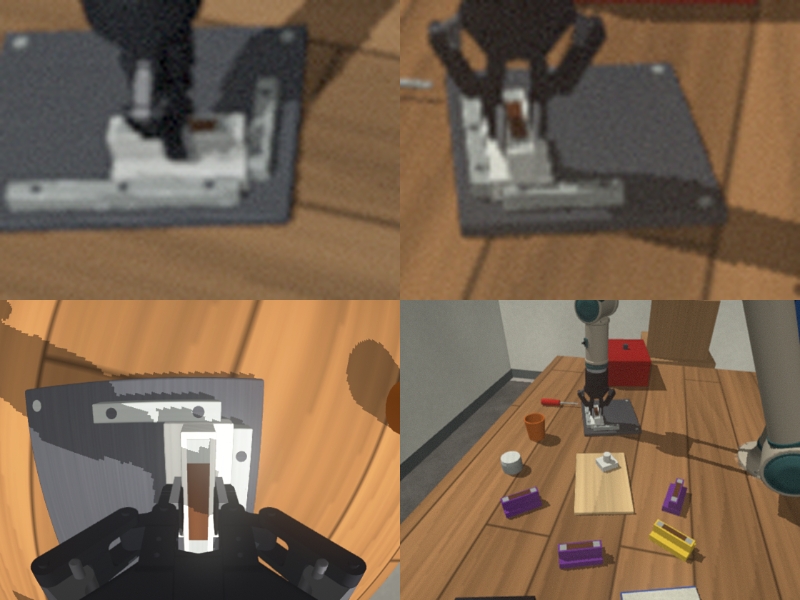

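The block is seated in the corner, upright, against both fences; cup, tin, graver and short block are untouched. I'll add a bit more push and hold, then hand in.

```bash
python3 -m pendant '[{"dx":0.001,"dy":0.0005,"dz":0,"rx":-0.05,"ry":0.15,"rz":0,"hand":0.01},{"dx":0,"dy":0,"dz":0,"rx":0,"ry":0,"rz":0,"hand":0.01},{"dx":0,"dy":0,"dz":0,"rx":0,"ry":0,"rz":0,"hand":0.01},{"dx":0,"dy":0,"dz":0,"rx":0,"ry":0,"rz":0,"hand":0.01},{"dx":0,"dy":0,"dz":0,"rx":0,"ry":0,"rz":0,"hand":0.01},{"dx":0,"dy":0,"dz":0,"rx":0,"ry":0,"rz":0,"hand":0.01}]'; python3 -c "
from h import *
s=manip.get_state();Rt=q2R(s['ee_rot']);f=Rt.T@s['contact_force'];print(f,Rt[:,2],s['width'])
if f[0]<-8 and f[1]<-8 and abs(Rt[:2,2]).max()<.005: print(manip.sign_off())"
```

```text
clock: 13.18
position: [0.5816, -0.0946, 0.035]
ee_rot: [-0.0, 0.591, 0.807, 0.0]
contact_force: [-9.3, -18.0, 13.1]
width: 0.018
gripper_force: 81.1
[-14.39285794 -14.28838857 -13.07179573] [-3.86711019e-04  4.91744449e-04 -9.99999804e-01] 0.018020329728360325
the job is handed in; nothing more can be done
None
```

I handed the job in at 13.2 s: the long block is flat on the bed, still gripped at about 80 N and pressed at about 14 N against each fence, and the short block, cup, tin and graver were left where they were.

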